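# Tip two chocolate cartons flat into their packing outlines

## Task

Two cardboard cartons stand on the packing mat, each at one end of a white outline. Push each one gently near its top, away from the label on its back, so that it topples and lies flat, label up, inside the outline it stands at, with no part beyond the white lines. Do not grip, lift or shove the cartons hard, and leave the jars, the scoop and the tubs where they are.

Things in the scene. Friction and masses are not known exactly. Their poses are not given: they have to be found in the camera images.
- outline_a (a point): centre of one of two equal white rectangles printed on a dark grey packing mat, at the mat's top face. The mat is fixed to the counter, 310 x 320 mm, 3 mm thick (its top is 3 mm above the counter). The outline measures 212 mm along its x by 134 mm along its y over the outsides of its 4 mm lines; x runs along its length, from the end where a carton stands to the free end; z is up
- outline_b (a point): the other white rectangle on the mat, same size and same axes, 154 mm beside the first in -y; a carton stands on the -x end of each outline, which carton at which varies
- tall_carton: taller of two rigid brown cartons, upright on the mat across the -x end line of an outline: 32 mm thick (x), 80 wide (y), 160 high (z), about 150 g; label on its -x face. Origin: centre of its underside. Its x points along the outline within 5 degrees; its +x face starts 15 to 30 mm inside the line. A light push (under 1 N) near the top tips it; it falls about its lower +x edge
- tall_carton_corner0 (a point): lower, +y corner of that carton's +x face (the face that ends underneath)
- tall_carton_corner1 (a point): lower, -y corner of that carton's +x face (the face that ends underneath)
- tall_carton_corner2 (a point): upper, +y corner of that carton's +x face (the face that ends underneath)
- tall_carton_corner3 (a point): upper, -y corner of that carton's +x face (the face that ends underneath)
- short_carton: shorter of two rigid brown cartons, upright on the mat across the -x end line of an outline: 32 mm thick (x), 68 wide (y), 120 high (z), about 110 g; label on its -x face. Origin: centre of its underside. Its x points along the outline within 5 degrees; its +x face starts 15 to 30 mm inside the line. A light push (under 1 N) near the top tips it; it falls about its lower +x edge
- short_carton_corner0 (a point): lower, +y corner of that carton's +x face (the face that ends underneath)
- short_carton_corner1 (a point): lower, -y corner of that carton's +x face (the face that ends underneath)
- short_carton_corner2 (a point): upper, +y corner of that carton's +x face (the face that ends underneath)
- short_carton_corner3 (a point): upper, -y corner of that carton's +x face (the face that ends underneath)
- mid_jar: bystander: small dark jar, 32 mm across, 62 mm high, standing on the mat between the two cartons; origin at the centre of its underside
- side_jar: bystander: jar with white cap, 52 mm across, 85 mm high, on the counter beside the mat; origin at the centre of its underside
- scoop: bystander: steel scoop lying on the counter at the other side of the mat, about 170 mm long along its x, 28 mm high; origin under the middle, on the counter
- tub_left: bystander: round lidded tub, 122 mm across, 36 mm high, on the counter; origin at the centre of its underside
- tub_right: bystander: round lidded tub, 122 mm across, 36 mm high, on the counter; origin at the centre of its underside
- tub_far: bystander: round lidded tub, 122 mm across, 36 mm high, on the counter; origin at the centre of its underside
Things that resemble listed ones, but are neither listed nor needed, are in the scene too. What is shaped like the short_carton but purple is not meant. Leave any yellow look-alike of the tall_carton alone.

How it is judged:
At the end, for the whole second after the job is handed in: Both cartons lie at rest on the mat on the broad face opposite the label (within 0.08 rad of flat), one in each outline, the four corners of the landed face all within the outside edges of the white lines (1 mm tolerance), slower than 20 mm/s (angle between the x axis of each of tall_carton, short_carton and the z axis of outline_a, either way round below 0.08 rad and z of each of tall_carton, short_carton in the frame of outline_a below 0.022 m and z of each of tall_carton_corner0, short_carton_corner0 in the frame of outline_a below 0.01 m and linear speed of each of tall_carton, short_carton below 0.02 m/s and (((x of tall_carton_corner0 in the frame of outline_a between -0.107 and 0.107 m and y of tall_carton_corner0 in the frame of outline_a between -0.068 and 0.068 m and x of tall_carton_corner1 in the frame of outline_a between -0.107 and 0.107 m and y of tall_carton_corner1 in the frame of outline_a between -0.068 and 0.068 m and x of tall_carton_corner2 in the frame of outline_a between -0.107 and 0.107 m and y of tall_carton_corner2 in the frame of outline_a between -0.068 and 0.068 m and x of tall_carton_corner3 in the frame of outline_a between -0.107 and 0.107 m and y of tall_carton_corner3 in the frame of outline_a between -0.068 and 0.068 m) and (x of short_carton_corner0 in the frame of outline_b between -0.107 and 0.107 m and y of short_carton_corner0 in the frame of outline_b between -0.068 and 0.068 m and x of short_carton_corner1 in the frame of outline_b between -0.107 and 0.107 m and y of short_carton_corner1 in the frame of outline_b between -0.068 and 0.068 m and x of short_carton_corner2 in the frame of outline_b between -0.107 and 0.107 m and y of short_carton_corner2 in the frame of outline_b between -0.068 and 0.068 m and x of short_carton_corner3 in the frame of outline_b between -0.107 and 0.107 m and y of short_carton_corner3 in the frame of outline_b between -0.068 and 0.068 m)) or ((x of tall_carton_corner0 in the frame of outline_b between -0.107 and 0.107 m and y of tall_carton_corner0 in the frame of outline_b between -0.068 and 0.068 m and x of tall_carton_corner1 in the frame of outline_b between -0.107 and 0.107 m and y of tall_carton_corner1 in the frame of outline_b between -0.068 and 0.068 m and x of tall_carton_corner2 in the frame of outline_b between -0.107 and 0.107 m and y of tall_carton_corner2 in the frame of outline_b between -0.068 and 0.068 m and x of tall_carton_corner3 in the frame of outline_b between -0.107 and 0.107 m and y of tall_carton_corner3 in the frame of outline_b between -0.068 and 0.068 m) and (x of short_carton_corner0 in the frame of outline_a between -0.107 and 0.107 m and y of short_carton_corner0 in the frame of outline_a between -0.068 and 0.068 m and x of short_carton_corner1 in the frame of outline_a between -0.107 and 0.107 m and y of short_carton_corner1 in the frame of outline_a between -0.068 and 0.068 m and x of short_carton_corner2 in the frame of outline_a between -0.107 and 0.107 m and y of short_carton_corner2 in the frame of outline_a between -0.068 and 0.068 m and x of short_carton_corner3 in the frame of outline_a between -0.107 and 0.107 m and y of short_carton_corner3 in the frame of outline_a between -0.068 and 0.068 m)))); the robot touches nothing.
It fails at once if a carton is lifted (the centre of its underside more than 35 mm above the counter) (height (world z) of any of tall_carton, short_carton above 0.035 m).
It fails at once if a carton is gripped or shoved hard (the fingers press on it with more than 15 N) (contact force between the fingers and tall_carton above 15 N or contact force between the fingers and short_carton above 15 N).
It fails at once if a jar, the scoop or a tub is disturbed (moved more than 20 mm) (distance of any of mid_jar, side_jar, scoop, tub_left, tub_right, tub_far from where it was at the start of the episode above 0.02 m).
It also fails if it takes over 42 s, if anything falls off the work surface, if the arm or the gripper's body presses on something with over 40 N, if the wrist force passes 120 N, or if a joint passes its speed limit or range.

## Robot

A 7-joint arm with a two-finger parallel gripper is mounted at the origin on the work surface. World frame = base frame: x ahead of the robot, y to its left, z up, the work surface at z = 0. Lengths are in m, angles in rad, forces in N, time in s.
With the tool pointing down it reaches from about 0.425 to 1.025 m from the base axis. Payload 3.6 kg.
Tool frame: the origin (TCP) lies between the finger pads; the fingertips stand 8 mm ahead of it and the grasp point (between the pads) lies 11 mm behind it; z points along the fingers, y is the line along which they close (so a half turn about z gives the same grasp; the last joint's range is limited). The gripper opens to 85 mm and grips with 20 to 120 N. Pads are 22 mm wide; open, the fingers measure 114 mm over their backs; the gripper's body (76 mm by 85 mm) begins 54 mm behind the grasp point. The pads swing forward as they close: fully open they stand 13 mm farther back than shut.
Start: joints at [-1.405, 0.591, 0.048, 1.609, -0.033, 0.943, -0.034], TCP at [0.186, 0.701, 0.203] pointing down, gripper open.
Joint ranges: [-2.69, 2.69], [-0.47, 2.24], [-1.27, 1.36], [0.19, 2.51], [-1.53, 4.68], [0.08, 2.07], [-3.09, 3.09]. Speed limits (rad/s): [2.57, 2.57, 3.14, 3.14, 3.14, 3.14, 3.14].

## Interface

Orientations are given as a rotation vector (axis times angle).
In Python, from plant import bot gives the robot as it stands. The module is installed in compiled form; this text tells all that it offers.
- The arm moves only by the tool step_arm, never from a script. Its arguments are lists of equal length, an entry for each row: "claw": the closure, from 0 (fully open) to 1 (shut); "travel": the shift along the tool's x, y, z in units of 30 mm (1.0 is 30 mm), a list of three; "delta_rot": the turn, a rotation vector about the tool's x, y, z in units of 8 degrees (1.0 is 8 degrees), a list of three. In form: {"claw": [claw, ...], "travel": [[tx, ty, tz], ...], "delta_rot": [[ax, ay, az], ...]}. A call has 1 to 5 rows; each row is the pose to reach, as a shift and turn from the pose commanded when the call began, along the tool's axes at that moment; what a row does not reach only later rows make up. A row lasts 1/10 s, in which the tool goes at most 50 mm and 8.59 degrees, less where a joint would pass 70% of its speed; a pose out of reach is approached as far as the arm can. A call with a gripper value outside its range is refused whole. The fingers move at their own pace and stop on an object; "grip_force" is the grip in N (left out, the last holds). Time passes only in rows, so rows that repeat a pose let the fingers close. It gives the time, the measured TCP pose, the force, the opening and the grip force at its end, in the units of the state.
- bot.read_state(): the state, without advancing time (a new reading comes with each control period).
- bot.read_camera(name): name is "scene" or "top" or "wrist"; returns the picture (420x560x3 uint8, blue, green, red); there is no depth.
- bot.camera_model(name): a dict with "mtx" (3x3 intrinsics, pixels), "dist_coeffs" ([k1, k2, p1, p2, k3] as OpenCV has them; the pictures are not rectified), "view" (4x4, takes a point from world to camera coordinates); the wrist camera has in their place "T_tool_cam" (4x4, takes a point from camera to tool coordinates, whose origin is the TCP and whose axes are the flange's). Camera axes: x right, y down, z forward; pixel columns grow to the right and rows downward; lengths in m; the calibration is good to about 2 mm. A picture is of the moment at which its call begins: read the wrist's pose just before it. camera_model takes no time and is no camera call.
- bot.finish_job(): hands the job in; it is judged then, once.
Trained networks look in the newest picture that a camera, given by its name, has taken for a name from the list of things; names that differ only in an ending like _2 or _b are one class to them, and where a whole thing is asked for, a point or a joint stands for the part that bears it (a point fixed in the world has none). Each returns a list of dicts, best first, with "confidence" (0 to 1); they miss things now and then, are a little off and sometimes report something else, mostly with a low value. They report only what shows in the picture. A call takes as long as a camera call. They do not tell look-alikes from the thing itself.
- bot.look_for(name, camera): "rect" ([left, top, width, height] in pixels, round what is visible of it).
The state is a dict: "t": time; "q": joint angles; "dq": joint speeds; "joint_efforts": joint torques, N m; "ee_pos": TCP position; "eef_rot": TCP orientation; "force": force on the tool from outside, world axes, zero at the start; "wrist_torque": the same for the moment, N m; "finger_gap": opening from 0.0 (shut) to 1.0 (fully open); "gripper_force": force on a finger pad.
Only numpy, scipy, OpenCV 4.12 (cv2) and the standard library are available. Lean on these libraries where they do the work, as an engineer would, in place of code of your own. Each camera call takes 0.05 s, during which the arm holds its last target. There are 200 camera calls.

## Working session

There is one attempt and no reset: what is moved stays moved. The work goes in short steps, Python scripts to look and compute and a tool call to move; the robot and the scene stay as the last step left them, time stands still between calls to the robot, and variables do not carry over. Pictures are saved under pics/ and viewed, at most 10 in all, crops included, and the job is handed in when it is done.

Besides the shell and the picture viewer there is one more tool, called after "Request:" as name(argument=value, ...) on one line, values as JSON. step_arm: Moves the arm, as the interface text tells. Its arguments: {"type":"object","properties":{"claw":{"type":"array","items":{"type":"number"}},"travel":{"type":"array","items":{"type":"array","items":{"type":"number"}}},"delta_rot":{"type":"array","items":{"type":"array","items":{"type":"number"}}},"grip_force":{"type":"number"}},"required":["claw","travel","delta_rot"]}

```bash
mkdir -p pics; python3 - <<'E'
from plant import bot
import cv2, json
s=bot.read_state(); print({k:s[k] for k in ('t','ee_pos','eef_rot','finger_gap')})
for c in ('scene','top'):
    cv2.imwrite(f'pics/{c}0.png',bot.read_camera(c))
    for n in ('tall_carton','short_carton','mid_jar','side_jar','scoop'):
        print(c,n,[( [round(v) for v in d['rect']],round(d['confidence'],2)) for d in bot.look_for(n,c)])
E
```

```text
{'t': 0.0, 'ee_pos': array([0.18596811, 0.69982253, 0.20143603]), 'eef_rot': array([-0.40672878, -3.11492149,  0.00351246]), 'finger_gap': 1.0012283677690548}
scene tall_carton [([258, 147, 20, 47], 0.79), ([249, 190, 29, 50], 0.7)]
scene short_carton [([296, 216, 23, 40], 0.87), ([324, 184, 24, 35], 0.79), ([387, 288, 44, 40], 0.65)]
scene mid_jar [([280, 217, 15, 21], 0.7), ([202, 213, 138, 104], 0.65)]
scene side_jar [([322, 270, 20, 32], 0.78), ([282, 216, 12, 24], 0.23)]
scene scoop [([193, 212, 40, 41], 0.64), ([247, 189, 26, 49], 0.45)]
top tall_carton [([279, 200, 36, 21], 0.89), ([319, 266, 21, 29], 0.79)]
top short_carton [([220, 267, 33, 26], 0.74), ([223, 204, 28, 21], 0.55)]
top mid_jar []
top side_jar [([183, 162, 20, 29], 0.62)]
top scoop [([330, 158, 15, 60], 0.84)]
```

View pics/scene0.png

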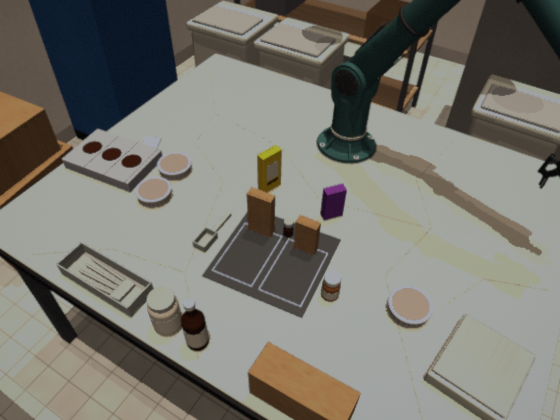

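View pics/top0.png

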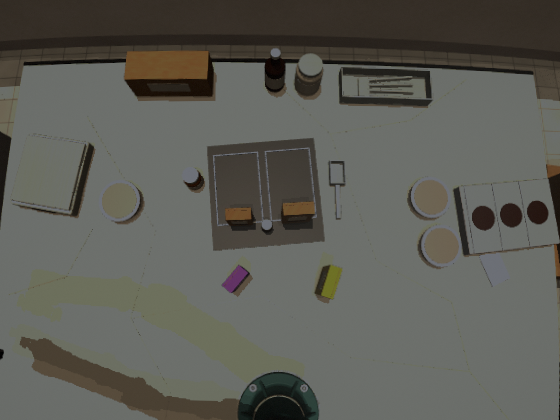

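The brown cartons in top view are the tall one at (298,210) and the short one at (238,215). The look-alikes to leave alone are the yellow one at (329,281), the purple one at (236,279) and the big brown box at (170,75). The mid_jar is at (266,225). Next I'll locate the outlines and cartons more precisely.

```bash
cat > h.py <<'E'
from plant import bot
import cv2, numpy as np
from scipy.spatial.transform import Rotation as R
def cam(name):
    m=bot.camera_model(name); K=np.array(m['mtx']); d=np.array(m['dist_coeffs'])
    if name=='wrist':
        s=bot.read_state(); T=np.eye(4); T[:3,:3]=R.from_rotvec(s['eef_rot']).as_matrix(); T[:3,3]=s['ee_pos']
        V=np.linalg.inv(T@np.array(m['T_tool_cam']))
    else: V=np.array(m['view'])
    return K,d,V
def px2w(c,px,z):
    K,d,V=c; u=cv2.undistortPoints(np.array(px,float).reshape(-1,1,2),K,d).reshape(-1,2)
    D=np.c_[u,np.ones(len(u))]@V[:3,:3]; o=-V[:3,:3].T@V[:3,3]
    return o+D*((z-o[2])/D[:,2])[:,None]
def w2px(c,P):
    K,d,V=c; return cv2.projectPoints(np.array(P,float),cv2.Rodrigues(V[:3,:3])[0],V[:3,3],K,d)[0].reshape(-1,2)
E
python3 - <<'E'
from h import *
c=cam('top'); np.set_printoptions(precision=3,suppress=True)
print('outl',px2w(c,[(214,155),(258,152),(265,151),(310,148),(219,225),(316,219)],.003))
print('tall top',px2w(c,[(283,204),(313,203)],.163)); print('short top',px2w(c,[(226,209),(252,209)],.123))
print('mid,yel,purp',px2w(c,[(266,225)],.065),px2w(c,[(335,268)],.16),px2w(c,[(239,268)],.12))
im=cv2.imread('pics/top0.png')[130:310,190:360]; cv2.imwrite('pics/topc.png',cv2.resize(im,None,fx=3.3,fy=3.3,interpolation=cv2.INTER_CUBIC))
m=bot.camera_model('wrist'); print(np.array(m['T_tool_cam']),np.array(m['mtx']))
print(R.from_rotvec(bot.read_state()['eef_rot']).as_matrix())
E
```

```text
outl [[ 0.724  0.196  0.003]
 [ 0.735  0.066  0.003]
 [ 0.738  0.045  0.003]
 [ 0.75  -0.089  0.003]
 [ 0.516  0.174  0.003]
 [ 0.537 -0.105  0.003]]
tall top [[ 0.552 -0.005  0.163]
 [ 0.555 -0.08   0.163]]
short top [[0.543 0.143 0.123]
 [0.544 0.075 0.123]]
mid,yel,purp [[0.51  0.038 0.065]] [[ 0.393 -0.135  0.16 ]] [[0.391 0.105 0.12 ]]
[[-0.    -0.953 -0.303  0.078]
 [ 1.    -0.    -0.    -0.   ]
 [ 0.    -0.303  0.953 -0.17 ]
 [ 0.     0.     0.     1.   ]] [[323.321   0.    281.359]
 [  0.    323.321 207.76 ]
 [  0.      0.      1.   ]]
[[-0.966  0.257  0.   ]
 [ 0.257  0.966  0.   ]
 [-0.     0.    -1.   ]]
```

View pics/topc.png

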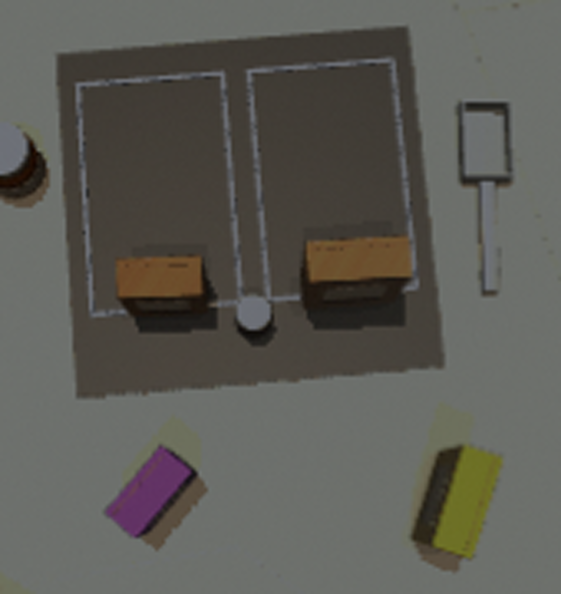

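Request:
step_arm(claw=[1,1,1,1,1], travel=[[-1.4,-0.9,-0.2],[-2.8,-1.8,-0.4],[-4.2,-2.7,-0.6],[-5.6,-3.6,-0.8],[-6.8,-4.4,-1]], delta_rot=[[0,0,-0.4],[0,0,-0.8],[0,0,-1.2],[0,0,-1.7],[0,0,-2.1]])

```text
t: 1.1
ee_pos: [0.3516, 0.5184, 0.2331]
eef_rot: [-0.054, 3.14, -0.0]
force: [0.1, 0.1, -0.5]
finger_gap: 0.145
gripper_force: 0.0
```

Request:
step_arm(claw=[1,1,1,1,1], travel=[[-0.8,-1.3,0],[-1.6,-2.7,0],[-2.4,-4.1,0],[-2.8,-5.6,0],[-3,-7,0]], delta_rot=[[0,0,0],[0,0,0],[0,0,0],[0,0,0],[0,0,0]])

```text
t: 1.6
ee_pos: [0.4483, 0.3114, 0.233]
eef_rot: [-0.049, 3.14, 0.0]
force: [0.1, 0.2, 0.0]
finger_gap: -0.008
gripper_force: 0.0
```

Request:
step_arm(claw=[1,1,1,1,1], travel=[[0,-1.5,0],[0,-3,0],[0,-4.5,0],[0,-6,0],[0,-7.5,0]], delta_rot=[[0,0,0],[0,0,0],[0,0,0],[0,0,0],[0,0,0]])

```text
t: 2.1
ee_pos: [0.4541, 0.0872, 0.2331]
eef_rot: [-0.053, 3.14, 0.001]
force: [0.8, -0.5, -0.5]
finger_gap: -0.001
gripper_force: 0.0
```

Request:
step_arm(claw=[1,1,1,1,1], travel=[[0,-1.4,0],[0,-2.8,0],[0,-4.2,0],[0,-4.2,0],[0,-4.2,0]], delta_rot=[[0,0,0],[0,0,0],[0,0,0],[0,0,0],[0,0,0]])

```text
t: 2.6
ee_pos: [0.4583, -0.038, 0.2329]
eef_rot: [-0.048, 3.141, 0.0]
force: [-0.8, -0.5, -0.9]
finger_gap: -0.0
gripper_force: 0.0
```

```bash
python3 - <<'E'
from h import *
np.set_printoptions(precision=3,suppress=True)
c=cam('wrist'); im=bot.read_camera('wrist'); s=bot.read_state(); print(s['t'],s['ee_pos'],s['eef_rot'])
# overlay of predicted upper back edges
P=[(.520,-.004,.163),(.523,-.079,.163),(.552,-.005,.163),(.555,-.08,.163),(.511,.143,.123),(.512,.075,.123),(.543,.143,.123),(.544,.075,.123)]
q=w2px(c,P); print(q)
for p in q: cv2.circle(im,tuple(int(v) for v in p),3,(0,0,255),1)
cv2.imwrite('pics/w1.png',im)
E
```

```text
2.65 [ 0.458 -0.037  0.233] [-0.052  3.141  0.001]
[[319.587 280.786]
 [230.203 281.58 ]
 [316.025 313.335]
 [229.685 314.084]
 [469.957 254.876]
 [398.347 253.798]
 [463.232 284.523]
 [393.812 283.463]]
```

View pics/w1.png

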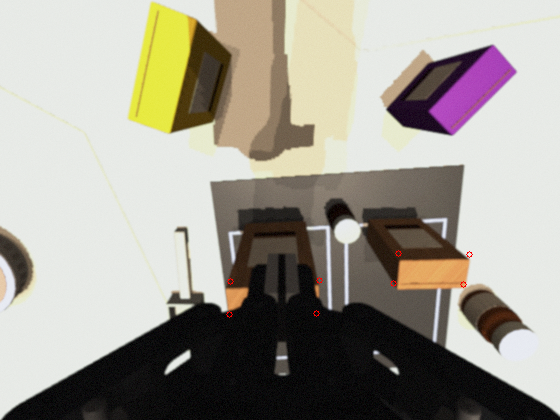

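The wrist view shows the tall brown carton's label face straight ahead, with its top rear edge at row 289, columns 228–318. The short brown carton's rear edge is at row 260, columns 398–466. Mid_jar at (346,231) sits between them. The choice agrees with the overlay.

Request:
step_arm(claw=[1,1,1,1,1], travel=[[0,-0.1,1.4],[0,-0.1,2.7],[-0.5,-0.1,2.7],[-1,-0.1,2.7],[-1.3,-0.1,2.7]], delta_rot=[[0,0,0],[0,0,0],[0,0,0],[0,0,0],[0,0,0]])

```text
t: 3.15
ee_pos: [0.4987, -0.0364, 0.1513]
eef_rot: [-0.058, 3.141, 0.001]
force: [0.1, 1.0, 0.2]
finger_gap: -0.003
gripper_force: 0.0
```

Request:
step_arm(claw=[1,1,1,1,1], travel=[[-0.15,0,0],[-0.3,0,0],[-0.45,0,0],[-0.6,0,0],[-0.75,0,0]], delta_rot=[[0,0,0],[0,0,0],[0,0,0],[0,0,0],[0,0,0]])

```text
t: 3.65
ee_pos: [0.5199, -0.0379, 0.1518]
eef_rot: [-0.052, 3.141, 0.0]
force: [0.2, -0.3, -0.5]
finger_gap: 0.001
gripper_force: 0.0
```

Request:
step_arm(claw=[1,1,1,1,1], travel=[[-0.12,0,0],[-0.24,0,0],[-0.36,0,0],[-0.48,0,0],[-0.6,0,0]], delta_rot=[[0,0,0],[0,0,0],[0,0,0],[0,0,0],[0,0,0]])

```text
t: 4.15
ee_pos: [0.538, -0.0373, 0.1516]
eef_rot: [0.053, -3.141, 0.0]
force: [-0.7, -0.9, 0.3]
finger_gap: -0.004
gripper_force: 0.0
```

```bash
python3 - <<'E'
from h import *
im=bot.read_camera('wrist'); t=bot.read_camera('top')
a=im[150:420,140:540]; b=cv2.resize(t[130:260,190:360],None,fx=2.3,fy=2.1,interpolation=cv2.INTER_CUBIC)
w=np.zeros((280,800,3),np.uint8); w[:270,:400]=a; w[:b.shape[0],400:400+b.shape[1]]=b
cv2.imwrite('pics/m1.png',w)
E
```

```text
(no output)
```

View pics/m1.png

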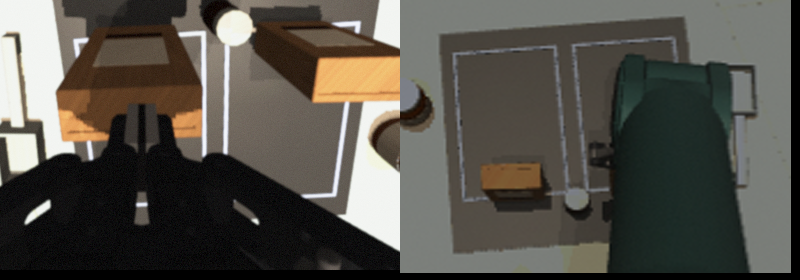

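The tall carton is upright or tilting slightly against the fingers at (140,110), still centred. I'll keep pushing.

Request:
step_arm(claw=[1,1,1,1,1], travel=[[-0.12,0,0],[-0.24,0,0],[-0.36,0,0],[-0.48,0,0],[-0.6,0,0]], delta_rot=[[0,0,0],[0,0,0],[0,0,0],[0,0,0],[0,0,0]])

```text
t: 4.75
ee_pos: [0.5561, -0.0367, 0.1516]
eef_rot: [-0.053, 3.141, -0.0]
force: [-0.8, 0.0, -0.4]
finger_gap: 0.002
gripper_force: 0.0
```

Request:
step_arm(claw=[1,1,1,1,1], travel=[[-0.12,0,0],[-0.24,0,0],[-0.24,0,0],[-0.24,0,0],[-0.24,0,0]], delta_rot=[[0,0,0],[0,0,0],[0,0,0],[0,0,0],[0,0,0]])

```text
t: 5.25
ee_pos: [0.5627, -0.0365, 0.1516]
eef_rot: [0.052, -3.141, -0.0]
force: [-0.1, 0.8, -0.2]
finger_gap: 0.005
gripper_force: 0.0
```

```bash
python3 - <<'E'
from h import *
im=bot.read_camera('wrist'); print(bot.read_state()['ee_pos'])
cv2.imwrite('pics/m2.png',im[60:420,40:540])
E
```

```text
[ 0.56264124 -0.03651162  0.15156438]
```

View pics/m2.png

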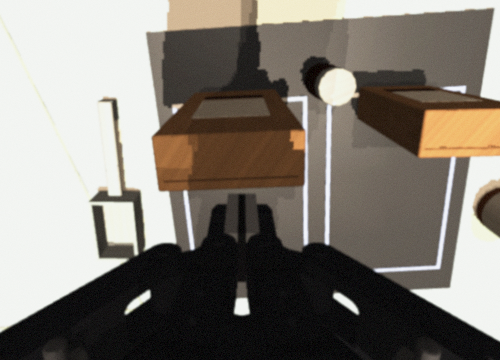

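The wrist view shows the tall carton unmoved: rear top edge at row 195, front edge at row 247, column 270. The fingers passed over it, so the shut tips sit higher than I assumed. I'll go up, back off, and come in lower.

Request:
step_arm(claw=[1,1,1,1,1], travel=[[0,0,-1.2],[0.5,0,-2],[1.8,0,-2],[3.2,0,-2],[3.7,0,-2]], delta_rot=[[0,0,0],[0,0,0],[0,0,0],[0,0,0],[0,0,0]])

```text
t: 5.8
ee_pos: [0.4465, -0.0406, 0.2111]
eef_rot: [0.051, -3.136, -0.001]
force: [-0.3, 0.1, -1.5]
finger_gap: 0.004
gripper_force: 0.0
```

```bash
python3 - <<'E'
from h import *
np.set_printoptions(precision=3,suppress=True)
c=cam('wrist'); im=bot.read_camera('wrist'); s=bot.read_state(); print(s['t'],s['ee_pos'])
q=w2px(c,[(.528,-.004,.163),(.531,-.079,.163),(.560,-.005,.163),(.563,-.08,.163),(.528,-.004,.003),(.531,-.079,.003)]); print(q)
print(w2px(c,[s['ee_pos'],s['ee_pos']-[0,0,.008],s['ee_pos']+[0,0,.03]]))
t=bot.read_camera('scene')
a=im[150:420,140:540]; b=cv2.resize(t[170:290,190:360],None,fx=2.35,fy=2.25,interpolation=cv2.INTER_CUBIC)
w=np.zeros((280,800,3),np.uint8); w[:270,:400]=a; w[:b.shape[0],400:400+b.shape[1]]=b
cv2.imwrite('pics/m3.png',w)
E
```

```text
5.85 [ 0.446 -0.041  0.211]
[[324.08  317.88 ]
 [229.399 318.527]
 [320.095 351.124]
 [228.746 351.74 ]
 [308.043 238.993]
 [248.745 239.419]]
[[281.339 245.826]
 [281.332 240.328]
 [281.369 271.212]]
```

View pics/m3.png

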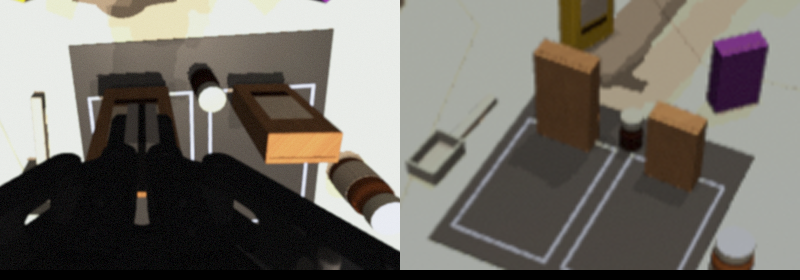

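Scene view: both cartons still upright, tall at (565,95) and short at (675,145). Coming in about 35 mm lower.

Request:
step_arm(claw=[1,1,1,1,1], travel=[[0,0,1.4],[0,0,2.8],[-0.5,0,3.2],[-1.2,0,3.2],[-1.8,0,3.2]], delta_rot=[[0,0,0],[0,0,0],[0,0,0],[0,0,0],[0,0,0]])

```text
t: 6.4
ee_pos: [0.509, -0.0382, 0.1147]
eef_rot: [-0.053, 3.14, -0.0]
force: [0.3, 1.0, -0.1]
finger_gap: -0.003
gripper_force: 0.0
```

Request:
step_arm(claw=[1,1,1,1,1], travel=[[-0.15,0,0],[-0.3,0,0],[-0.45,0,0],[-0.6,0,0],[-0.75,0,0]], delta_rot=[[0,0,0],[0,0,0],[0,0,0],[0,0,0],[0,0,0]])

```text
t: 6.9
ee_pos: [0.5283, -0.0376, 0.1157]
eef_rot: [0.052, -3.141, -0.0]
force: [-0.8, -0.1, -0.4]
finger_gap: 0.0
gripper_force: 0.1
```

```bash
cat > mon.py <<'E'
from h import *
w=bot.read_camera('wrist'); t=bot.read_camera('scene'); s=bot.read_state(); print(s['t'],s['ee_pos'])
for n in ('tall_carton','short_carton'): print(n,[([round(v) for v in d['rect']],round(d['confidence'],2)) for d in bot.look_for(n,'scene')])
a=w[120:420,140:540]; b=cv2.resize(t[170:290,190:360],None,fx=2.35,fy=2.25,interpolation=cv2.INTER_CUBIC)
o=np.zeros((300,800,3),np.uint8); o[:,:400]=a; o[:b.shape[0],400:400+b.shape[1]]=b
import sys; cv2.imwrite(f'pics/{sys.argv[1]}.png',o)
E
python3 mon.py m4
```

```text
7.0 [ 0.52925186 -0.03756996  0.11585405]
tall_carton [([279, 152, 1, 18], 0.43)]
short_carton [([295, 218, 27, 36], 0.86), ([322, 182, 26, 38], 0.85)]
```

View pics/m4.png

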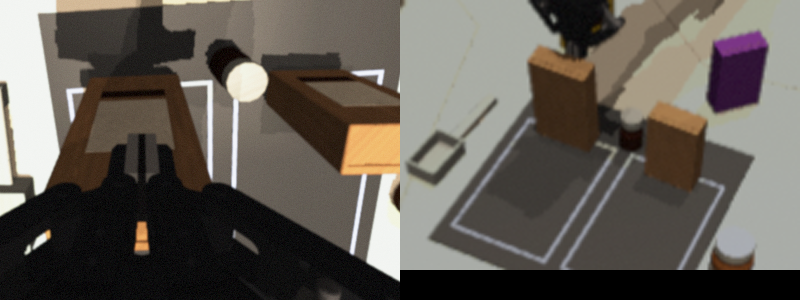

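The fingers are now on the label face at (142,170), and the scene view shows the carton starting to tilt. Continuing slowly.

Request:
step_arm(claw=[1,1,1,1,1], travel=[[-0.12,0,0],[-0.24,0,0],[-0.36,0,0],[-0.48,0,0],[-0.6,0,0]], delta_rot=[[0,0,0],[0,0,0],[0,0,0],[0,0,0],[0,0,0]])

```text
t: 7.6
ee_pos: [0.5469, -0.037, 0.1156]
eef_rot: [-0.053, 3.141, -0.0]
force: [0.1, -0.4, 0.4]
finger_gap: 0.002
gripper_force: 0.0
```

```bash
python3 mon.py m5
```

```text
7.7 [ 0.54738159 -0.03693258  0.115673  ]
tall_carton [([241, 194, 34, 47], 0.91), ([276, 148, 2, 29], 0.78)]
short_carton [([294, 216, 27, 39], 0.67), ([322, 183, 28, 39], 0.61)]
```

View pics/m5.png

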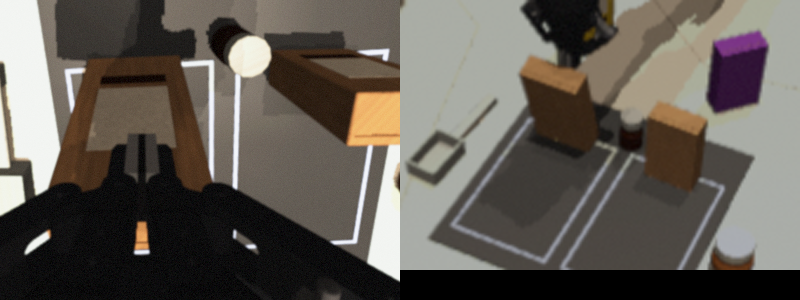

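The carton is tilting about its front edge, with its lower corner unchanged at (593,150). Continuing until it falls.

Request:
step_arm(claw=[1,1,1,1,1], travel=[[-0.1,0,0],[-0.2,0,0],[-0.3,0,0],[-0.4,0,0],[-0.5,0,0]], delta_rot=[[0,0,0],[0,0,0],[0,0,0],[0,0,0],[0,0,0]])

```text
t: 8.3
ee_pos: [0.5618, -0.0365, 0.1156]
eef_rot: [-0.053, 3.141, 0.0]
force: [-0.5, 0.0, -0.9]
finger_gap: -0.001
gripper_force: 0.0
```

```bash
python3 mon.py m6
```

```text
8.4 [ 0.56215527 -0.0364546   0.11564041]
tall_carton [([222, 224, 49, 56], 0.83), ([294, 216, 26, 40], 0.75), ([267, 145, 14, 44], 0.74)]
short_carton [([294, 215, 29, 39], 0.96), ([323, 185, 26, 36], 0.84), ([220, 227, 52, 48], 0.23)]
```

The network's box for the tall carton changed to [222,224,49,56], so it's down. Moving to the short one.

Request:
step_arm(claw=[1,1,1,1,1], travel=[[0.6,0,-1.2],[1.6,0,-2.4],[2.8,0.5,-3],[3.5,1.8,-3],[3.5,3.3,-3]], delta_rot=[[0,0,0],[0,0,0],[0,0,0],[0,0,0],[0,0,0]])

```text
t: 9.0
ee_pos: [0.4494, 0.0574, 0.2062]
eef_rot: [0.045, -3.14, 0.001]
force: [1.3, 0.6, 1.1]
finger_gap: 0.0
gripper_force: 0.0
```

Request:
step_arm(claw=[1,1,1,1,1], travel=[[0,1,0],[0,1.7,0],[0,1.7,0],[0,1.7,0],[0,1.7,0]], delta_rot=[[0,0,0],[0,0,0],[0,0,0],[0,0,0],[0,0,0]])

```text
t: 9.5
ee_pos: [0.4513, 0.1082, 0.2055]
eef_rot: [0.049, -3.141, 0.001]
force: [0.1, 0.2, -0.2]
finger_gap: -0.001
gripper_force: 0.0
```

```bash
python3 - <<'E'
from h import *
np.set_printoptions(precision=3,suppress=True)
c=cam('wrist'); im=bot.read_camera('wrist'); s=bot.read_state(); print(s['t'],s['ee_pos'],s['eef_rot'])
print(w2px(c,[(.515,.143,.123),(.516,.075,.123)]))
h=cv2.cvtColor(im,cv2.COLOR_BGR2HSV); m=(h[...,0]<22)&(h[...,1]>110)&(h[...,2]>40)
m[:, :150]=0; m=cv2.morphologyEx(m.astype(np.uint8),cv2.MORPH_OPEN,np.ones((3,3)))
n,l,st,ce=cv2.connectedComponentsWithStats(m)
for i in range(1,n):
    if st[i,4]>300: print(st[i],ce[i])
print([d for d in bot.look_for('short_carton','wrist')])
print([d for d in bot.look_for('mid_jar','wrist')])
E
```

```text
9.55 [0.451 0.108 0.206] [ 0.048 -3.141  0.001]
[[318.732 275.528]
 [241.269 274.367]]
[248 228  50  42 436] [266.206 242.28 ]
[299 228  18  40 358] [307.464 246.835]
[ 150  256   43   57 2116] [170.378 282.732]
[{'rect': [252.2, 44.5, 88.2, 94.8], 'confidence': 0.76}, {'rect': [244.0, 226.8, 74.1, 74.5], 'confidence': 0.68}]
[{'rect': [200.8, 208.8, 35.4, 45.8], 'confidence': 0.84}, {'rect': [507.8, 244.9, 52.2, 89.9], 'confidence': 0.55}]
```

Request:
step_arm(claw=[1,1,1,1,1], travel=[[0,0,1.4],[0,0,2.8],[0,0,4.1],[-0.6,0,4.1],[-1.3,0,4.1]], delta_rot=[[0,0,0],[0,0,0],[0,0,0],[0,0,0],[0,0,0]])

```text
t: 10.15
ee_pos: [0.4888, 0.1098, 0.0808]
eef_rot: [0.051, -3.136, 0.003]
force: [0.9, -0.5, 0.3]
finger_gap: 0.0
gripper_force: 0.0
```

Request:
step_arm(claw=[1,1,1,1,1], travel=[[-0.2,0,0],[-0.35,0,0],[-0.5,0,0],[-0.65,0,0],[-0.8,0,0]], delta_rot=[[0,0,0],[0,0,0],[0,0,0],[0,0,0],[0,0,0]])

```text
t: 10.65
ee_pos: [0.514, 0.1119, 0.0828]
eef_rot: [0.053, -3.141, 0.0]
force: [0.8, 0.2, 0.6]
finger_gap: 0.001
gripper_force: 0.1
```

Request:
step_arm(claw=[1,1,1,1,1], travel=[[-0.12,0,0],[-0.24,0,0],[-0.36,0,0],[-0.48,0,0],[-0.6,0,0]], delta_rot=[[0,0,0],[0,0,0],[0,0,0],[0,0,0],[0,0,0]])

```text
t: 11.15
ee_pos: [0.5327, 0.1126, 0.0826]
eef_rot: [-0.053, 3.141, 0.0]
force: [-0.2, -1.2, 0.6]
finger_gap: 0.002
gripper_force: 0.0
```

```bash
python3 mon.py m7
```

```text
11.25 [0.53327496 0.1126805  0.08266891]
tall_carton [([224, 223, 49, 54], 0.92), ([254, 145, 25, 48], 0.67), ([292, 220, 26, 36], 0.21)]
short_carton [([294, 220, 27, 34], 0.78), ([325, 182, 25, 40], 0.63)]
```

Tilting: the top of its box moved from row 216 to row 220. Continuing.

Request:
step_arm(claw=[1,1,1,1,1], travel=[[-0.1,0,0],[-0.2,0,0],[-0.3,0,0],[-0.4,0,0],[-0.5,0,0]], delta_rot=[[0,0,0],[0,0,0],[0,0,0],[0,0,0],[0,0,0]])

```text
t: 11.85
ee_pos: [0.5478, 0.1131, 0.0826]
eef_rot: [-0.052, 3.141, -0.0]
force: [-0.4, -0.6, 0.9]
finger_gap: 0.002
gripper_force: 0.0
```

```bash
python3 mon.py m8
```

```text
11.95 [0.5481866  0.11313898 0.0826798 ]
tall_carton [([257, 149, 22, 43], 0.87), ([220, 226, 48, 50], 0.76)]
short_carton [([326, 185, 24, 35], 0.78), ([276, 245, 39, 38], 0.76)]
```

It's down. Lifting clear, then a final check.

Request:
step_arm(claw=[1,1,1,1,1], travel=[[0.5,0,-1.2],[0.9,0,-2.6],[1.2,0,-4],[1.2,0.8,-5],[1.2,2.2,-5]], delta_rot=[[0,0,0],[0,0,0],[0,0,0],[0,0,0],[0,0,0]])

```text
t: 12.55
ee_pos: [0.5124, 0.1757, 0.2375]
eef_rot: [-0.041, 3.132, 0.003]
force: [0.6, 0.7, -0.5]
finger_gap: 0.004
gripper_force: 0.0
```

Request:
step_arm(claw=[1,1,1,1,1], travel=[[0,1.5,0],[0,3,0],[0,4.5,0],[0,6,0],[0,7,0]], delta_rot=[[0,0,0],[0,0,0],[0,0,0],[0,0,0],[0,0,0]])

```text
t: 13.05
ee_pos: [0.5006, 0.3919, 0.2325]
eef_rot: [0.058, -3.14, -0.003]
force: [0.4, 0.5, 1.2]
finger_gap: 0.001
gripper_force: 0.0
```

```bash
python3 - <<'E'
from h import *
t=bot.read_camera('top'); s=bot.read_camera('scene')
o=np.zeros((450,800,3),np.uint8)
o[:448,:420]=cv2.resize(t[135:260,203:330],(420,448),interpolation=cv2.INTER_CUBIC)
o[:400,425:]=cv2.resize(s[180:320,190:350],(375,400),interpolation=cv2.INTER_CUBIC)
cv2.imwrite('pics/end.png',o)
E
```

```text
(no output)
```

View pics/end.png

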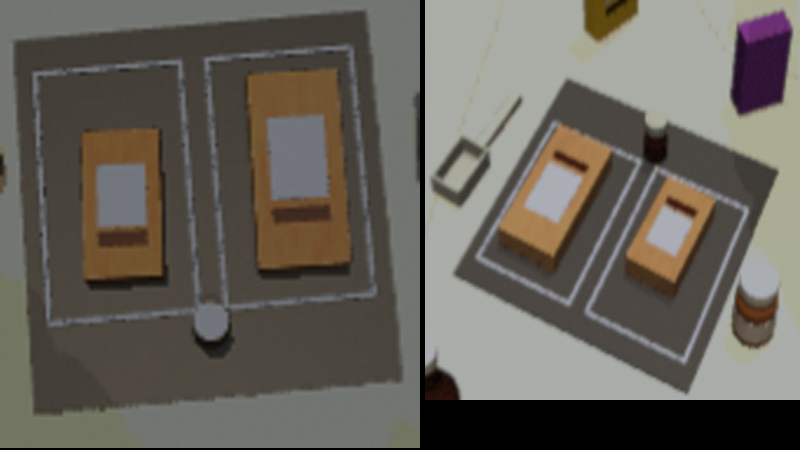

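Both cartons lie flat, label up, well inside their outlines: tall at (300,170) and short at (122,205). Mid_jar at (211,322) is still standing.

```bash
python3 -c "
from plant import bot
print(bot.finish_job())"
```

```text
the job is handed in; nothing more can be done
None
```

Both cartons were toppled and lie flat, label up, inside their outlines in the final pictures, with the jars and scoop in view undisturbed; the job is handed in, but no verdict came back.

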